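# Plug in, squeeze both catches and hold the cage gate wide

### The job

Push the loose release plug fully home into the socket on top of the small bearing cage, then squeeze the catch beside the socket until it is all the way in, and after it the catch beside the gate, each pinched between its sliding tab and its fixed lug. Then take the gate by its upright post, swing it out past its detent and finish while still holding it wide open (nearly a right angle) so that a colleague can reach in: do not let go at the end. Leave the plug in, the catches squeezed and everything else on the bench where it is.

Things in the scene. Friction and masses are not known exactly. Their poses are not given: they have to be found in the camera images.
- plug_grip (a point): Centre of the grip block of the loose release plug, 58 mm above its foot; plug's axes (z up). The plug, 80 mm tall, 0.16 kg, stands upright on the bench: from below a steel shank 20 (x) x 32 (y) x 28 mm, dark flange 32 x 44 x 8, black grip block 20 (x) x 34 (y) x 44. A half turn about z makes no difference. Fully home, the flange lies flat on the cage top, this point 30 mm above socket_mouth.
- socket_mouth (a point): Centre of the mouth of the oblong socket in the cage's aluminium-topped end block, 114 mm above the bench, level with the cage top; the cage's axes. Hole 23 (x) x 35 (y) mm, 32 mm deep, with a 3 mm chamfer (1.5 mm play each side of the shank). The plug pushes down a weakly sprung plunger (under 1 N) that lies 18 mm below the mouth; the plug's weight holds it down.
- release_cage: Grey steel and aluminium bearing cage fixed to the bench, 122 (x) x 250 (y) mm, flat top 114 mm above the bench. Origin on the bench near the caged bearing; z up, x roughly away from the robot. Along its y: socket at -115 mm, catch beside the socket -37, catch beside the gate +31, gate +85. It does not move.
- socket_catch (a joint): Travel of the sliding tab of the catch beside the socket, m: 0 as found, 0.012 fully squeezed in. The tab slides along the cage's +x toward its fixed lug; takes about 5 N and stays where it is left. It is blocked until the plug is fully home.
- socket_catch_tab (a point): Middle of the outer (cage -x) face of that sliding tab, 27 mm above the cage top; moves with the tab. The tab is a ribbed aluminium plate 8 (x) x 24 (y) mm standing 40 mm above the cage top.
- socket_catch_lug (a point): Middle of the outer (cage +x) face of the fixed lug opposite that tab, 27 mm above the cage top. The lug is a plain steel plate 8 (x) x 24 (y) x 40 mm. Tab to lug over the outer faces: 52 mm as found, 40 mm squeezed in.
- socket_lug: The fixed lug of the catch beside the socket; origin at its foot on the cage top.
- gate_catch (a joint): Travel of the sliding tab of the catch beside the gate, m: the same kind of catch, 0 as found, 0.012 squeezed in, toward the cage's +x, about 5 N, stays where it is left. It is blocked until the other catch is in, and its bolt locks the gate until it is in.
- gate_catch_tab (a point): Middle of the outer (cage -x) face of the sliding tab of the catch beside the gate, 27 mm above the cage top; same sizes as the other.
- gate_catch_lug (a point): Middle of the outer (cage +x) face of the fixed lug of the catch beside the gate, 27 mm above the cage top; same sizes as the other.
- gate_lug: The fixed lug of the catch beside the gate; origin at its foot on the cage top.
- gate (a joint): Swing of the barred gate about its upright hinge, rad: 0 shut, growing as it swings out to the cage's +y (clockwise from above), stop at 1.55. A closing spring (about 2 N at the post when wide) pulls it shut; a spring detent resists opening from about 0.4 to 0.75 rad (up to about 5 N at the post). Let go when wide, it falls back to about 1 rad, so it has to be held.
- gate_post (a point): Point on the axis of the gate's upright round post, 145 mm above the bench; moves with the gate. The post is 14 mm in diameter and 165 mm high at its top; the gate's top bar below it ends 95 mm above the bench. It is 95 mm from the hinge axis.
- gate_hinge (a point): Point on the gate's upright hinge axis, 145 mm above the bench. Its axes are the cage's; shut, the post lies from here along the cage's -x.
- bearing_caged: Ball bearing, 52 mm across, 15 mm high, lying in the cage; leave alone. Origin under its centre.
- bearing_loose: Ball bearing, 52 mm across, 15 mm high, lying on the bench; leave alone. Origin under its centre.
- tape_measure: Tape measure, 41 x 94 x 71 mm, standing on the bench; leave alone. Origin under the centre.
- carton: Small white carton, 101 x 100 x 60 mm; leave alone. Origin under the centre.

How it is judged:
By the outcome, as a careful person would: the job done as asked, in the order asked, and still so for the second after the job is handed in, while the arm keeps its last pose, push and grip.
It also fails if it takes over 72 s, if anything falls off the work surface, if the arm or the gripper's body presses on something with over 40 N, if the wrist force passes 120 N, or if a joint passes its speed limit or range.

### The arm

A 6-joint arm with a two-finger parallel gripper is mounted at the origin on the work surface; the furniture and walls round the work are solid. World frame = base frame: x ahead of the robot, y to its left, z up, the work surface at z = 0. Lengths are in mm, angles in rad, forces in N, time in s.
With the tool pointing down it reaches from about 350 to 975 mm from the base axis. Payload 4.9 kg.
Tool frame: the origin (TCP) lies midway between the tips of the shut fingers; the grasp point (between the pads) lies env.tcp_to_grasp behind it (env.tcp_to_grasp is the distance from the TCP to the grasp point, in mm); z points along the fingers, y is the direction in which the jaws open and shut (so a half turn about z gives the same grasp; the last joint's range is limited). The gripper opens to 85 mm and grips with 20 to 120 N. Pads are 22 mm wide; open, the fingers measure 114 mm over their backs; the gripper's body (76 mm by 85 mm) begins 54 mm behind the grasp point. The pads swing forward as they close: fully open they stand 13 mm farther back than shut.
Start: joints at [-1.236, 0.053, 1.613, -0, 1.476, -0.119], TCP at [273.982, -561.725, 231.304] pointing down, gripper open.
Joint ranges: [-3.01, 3.01], [-1.01, 2.22], [0.06, 2.58], [-1.02, 4.17], [0.09, 2.62], [-3.14, 3.14]. Speed limits (rad/s): [2.57, 2.57, 3.14, 3.14, 3.14, 3.14].

### API

Orientations are given as a rotation vector (axis times angle).
In Python, from bench import env, viewer gives the robot as it stands.
- The arm moves only by the tool drive_tool, never from a script. Its argument "motion" is one flat list of numbers, 7 for each row, row after row: the finger opening in cm, from 0 to 8.54, then the shift along the world's x, y, z in cm, then the turn, a rotation vector about the world's x, y, z in rad. A call has exactly 5 rows; each row shifts and turns the pose as measured when the row begins; what a row does not reach is not made up. A row lasts 1/8 s, in which the tool goes at most 62.5 mm and 10.7 degrees, less where a joint would pass 70% of its speed; a pose out of reach is approached as far as the arm can. A call is refused whole if a number of a shift passes 6.25 or a number of a turn 0.188, either way. A call with a gripper value outside its range is refused whole. The fingers move at their own pace and stop on an object; "newtons" is the grip in N (left out, the last holds). Time passes only in rows, so rows that do not move let the fingers close, or fill a call up. It gives the time, the measured TCP pose, the force and the opening at its end, in the units of the state.
- env.get_state(): the state, without advancing time (a new reading comes with each control period).
- viewer.read_camera(name): name is "side" or "top"; returns a dict with "img" (420x560x3 uint8, blue, green, red), "vfov" (degrees; the focal length in pixels is half the picture's height over the tangent of half this angle, whatever the lens; pixels are square), "cx", "cy" (the principal point, pixels), "R" (3x3) and "t" (3): a world point X has camera coordinates R X + t. Camera axes: x right, y down, z forward; pixel columns grow to the right and rows downward; lengths in mm; the calibration is good to about 2 mm. A picture is of the moment at which its call begins. There is no depth.
- env.sign_off(): hands the job in, once; it reports no verdict.
The state is a dict: "time": time; "qpos": joint angles; "dq": joint speeds; "joint_efforts": joint torques, N m; "tcp_pos": TCP position; "orientation": TCP orientation; "wrist_force": force on the tool from outside, world axes, zero at the start; "wrist_torque": the same for the moment, N m; "grip_width": opening from 0.0 (shut) to 1.0 (fully open).
Only numpy, scipy, OpenCV 4.12 (cv2) and the standard library are available. Lean on these libraries where they do the work, as an engineer would, in place of code of your own. Each camera call takes 0.05 s, during which the arm holds its last target. There are 200 camera calls.

## Working session

There is one attempt and no reset: what is moved stays moved. The work goes in short steps, Python scripts to look and compute and a tool call to move; the robot and the scene stay as the last step left them, time stands still between calls to the robot, and variables do not carry over. Pictures are saved under pics/ and viewed, about 8 in all and at most 12, crops included, and the job is handed in when it is done.

Besides the shell and the picture viewer there is one more tool, called after "Request:" as name(argument=value, ...), one argument or row to a line, values as JSON. drive_tool: Moves the arm, as the interface text tells. Its arguments: {"type":"object","properties":{"motion":{"type":"array"},"newtons":{"type":"number"}},"required":["motion"]}

```bash
mkdir -p pics; ls; cat > h.py <<'E'
import numpy as np, cv2
from bench import env, viewer
def cam(n):
    c=viewer.read_camera(n); h,w=c["img"].shape[:2]
    c["f"]=h/2/np.tan(np.radians(c["vfov"])/2); c["R"]=np.array(c["R"]); c["t"]=np.array(c["t"]); return c
def ray(c,u,v):
    d=c["R"].T@np.array([(u-c["cx"])/c["f"],(v-c["cy"])/c["f"],1]); return -c["R"].T@c["t"],d
def onz(c,u,v,z):
    o,d=ray(c,u,v); return o+d*(z-o[2])/d[2]
def proj(c,X):
    p=c["R"]@np.array(X)+c["t"]; return np.array([c["f"]*p[0]/p[2]+c["cx"],c["f"]*p[1]/p[2]+c["cy"]])
def tri(c1,p1,c2,p2):
    o1,d1=ray(c1,*p1);o2,d2=ray(c2,*p2)
    s=np.linalg.lstsq(np.c_[d1,-d2],o2-o1,rcond=None)[0]
    a=o1+d1*s[0];b=o2+d2*s[1]; return (a+b)/2,np.linalg.norm(a-b)
E
python3 - <<'E'
from h import *
for n in("top","side"):
    c=cam(n); cv2.imwrite(f"pics/{n}0.png",cv2.resize(c["img"],(800,600),interpolation=cv2.INTER_CUBIC)); o=-c["R"].T@c["t"]; print(n,c["f"],c["cx"],c["cy"],o,c["R"].round(3).tolist())
print(env.get_state(),env.tcp_to_grasp)
E
```

```text
pics
top 519.5878573143175 282.68226064257635 205.58583377714328 [ 220.88641168  -20.48250443 1595.44674077] [[-0.017, -1.0, 0.009], [-0.993, 0.016, -0.12], [0.12, -0.011, -0.993]]
side 390.95367296477133 281.28630334689814 205.92924235781902 [462.69462478 804.02245119 461.59214208] [[-0.997, 0.076, 0.012], [0.02, 0.404, -0.914], [-0.074, -0.911, -0.405]]
{'time': 0.1, 'qpos': array([-1.23601349e+00,  5.32567418e-02,  1.61417748e+00, -8.36320559e-07,
        1.47597776e+00, -1.19036546e-01]), 'dq': array([ 0.00074956, -0.00133033, -0.00251366,  0.00130189,  0.0023649 ,
        0.00251944]), 'joint_efforts': array([ 5.91662338e-04, -3.94900811e+01, -3.71363211e+01, -2.16911690e-04,
        3.89507521e-03, -6.92554835e-06]), 'tcp_pos': array([ 273.79329916, -561.20862052,  230.19467032]), 'orientation': array([-3.05929956e+00, -7.06349505e-01,  3.08804085e-04]), 'wrist_force': array([0.55924213, 0.52965728, 0.82244639]), 'wrist_torque': array([-0.00985967, -0.00099105,  0.09872936]), 'grip_width': 1.0004856620581957} 18.700000000000003
```

View pics/top0.png

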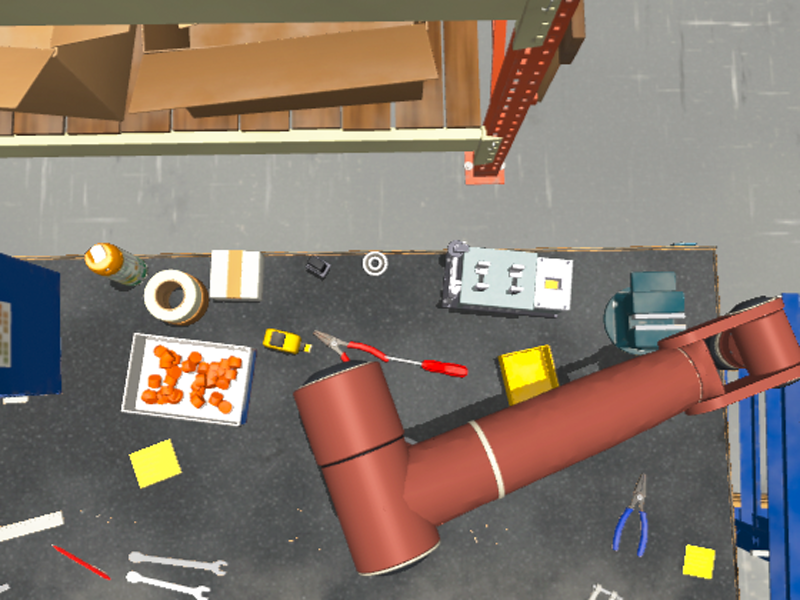

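View pics/side0.png

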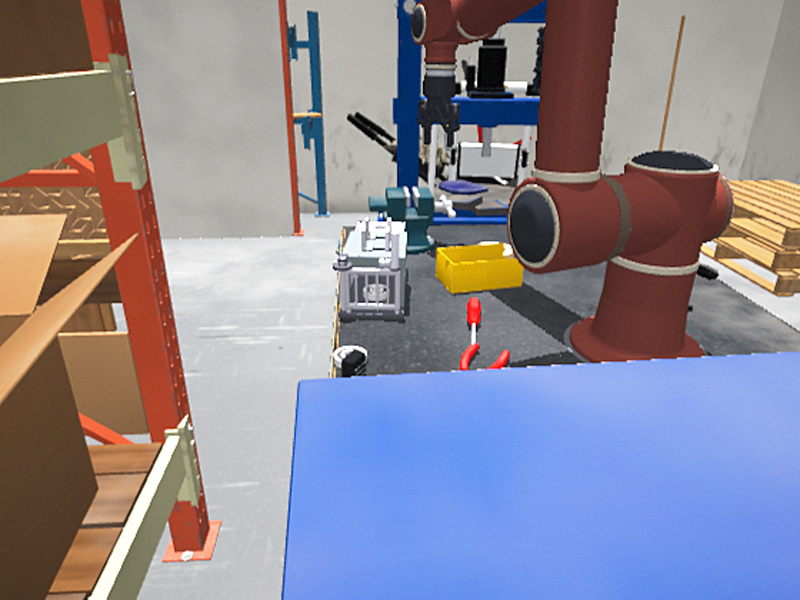

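```bash
python3 - <<'E'
from h import *
a=cam("top")["img"];b=cam("side")["img"]
cv2.imwrite("pics/a.png",a);cv2.imwrite("pics/b.png",b)
z=lambda i,u,v,w,h,k:cv2.resize(i[v:v+h,u:u+w],(w*k,h*k),interpolation=cv2.INTER_CUBIC)
o=np.zeros((600,800,3),np.uint8)
o[:264,:480]=z(a,302,162,120,66,4)   # cage top x4
o[:160,500:740]=z(a,210,175,30,20,8)
o[270:270+330,:280]=z(b,228,148,56,66,5)
o[270:270+270,300:660]=z(b,228,235,40,30,9)
cv2.imwrite("pics/c1.png",o)
E
```

```text
(no output)
```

View pics/c1.png

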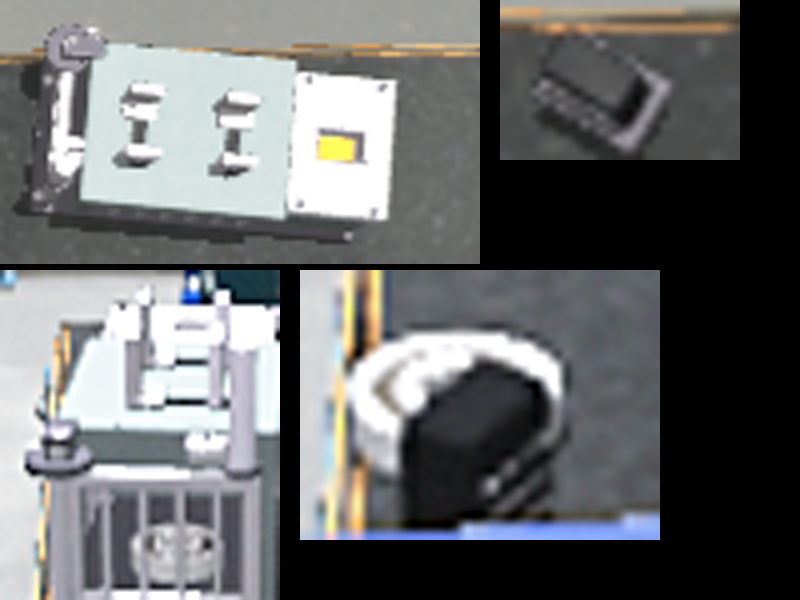

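```bash
python3 - <<'E'
from h import *
a=cv2.imread("pics/a.png"); c=cam("top"); s=cam("side")
T=lambda u,v:(u/4+302-.375,v/4+162-.375)
cor=np.array([onz(c,*T(*p),114) for p in[(298,73),(398,78),(390,220),(288,215)]]);print("block",cor.round(1).tolist())
print("len",[np.linalg.norm(cor[i]-cor[(i+1)%4]).round(1) for i in range(4)])
hsv=cv2.cvtColor(a,cv2.COLOR_BGR2HSV)
w=((hsv[...,2]>225)&(hsv[...,1]<20)).astype(np.uint8); w[:, :374]=0;w[:,403:]=0;w[:178]=0;w[220:]=0
cs,h=cv2.findContours(w,cv2.RETR_CCOMP,cv2.CHAIN_APPROX_NONE)
k=max(cs,key=cv2.contourArea);r=cv2.minAreaRect(k);print("white rect px",r)
box=np.array([onz(c,*p,114) for p in cv2.boxPoints(r)]);print(box.round(1).tolist())
rc=np.array([onz(c,*r[0],114)]);print("c",rc)
e1=box[1]-box[0];e2=box[2]-box[1];print(np.linalg.norm(e1),np.linalg.norm(e2))
for i,k2 in enumerate(cs):
    if h[0][i][3]>=0 and cv2.contourArea(k2)>8:
        rr=cv2.minAreaRect(k2);b=np.array([onz(c,*p,114) for p in cv2.boxPoints(rr)]);print("hole",rr,b.mean(0),np.linalg.norm(b[1]-b[0]),np.linalg.norm(b[2]-b[1]))
# lid (greenish) polygon
print("lid",[onz(c,*T(*p),114).round(1).tolist() for p in[(98,45),(298,62),(285,217),(82,200)]])
print("tabs z~154", [onz(c,*T(*p),154).round(1).tolist() for p in[(143,150),(238,158),(148,90),(243,98)]])
print("hinge",onz(c,*T(72,42),125).round(1),"post top?",onz(c,*T(68,150),165).round(1))
P=lambda u,v:((u-500)/8+210-.44,v/8+175-.44)
g=np.array([onz(c,*P(*p),80) for p in[(565,36),(648,70),(614,114),(533,78)]])
print("plug",g.round(1).tolist(),g.mean(0),[np.linalg.norm(g[i]-g[(i+1)%4]).round(1) for i in range(4)])
Q=lambda u,v:((u-300)/9+228-.44,(v-270)/9+235-.44)
print("proj side of plug top",proj(s,g.mean(0)),"seen approx",Q(480,405))
print(hsv[190:198,384:392,2])
E
```

```text
block [[471.0, -308.0, 114.0], [466.2, -380.4, 114.0], [363.1, -370.0, 114.0], [367.9, -296.9, 114.0]]
len [np.float64(72.5), np.float64(103.6), np.float64(73.3), np.float64(103.7)]
white rect px ((386.0044860839844, 197.93365478515625), (26.341524124145508, 34.72291946411133), 3.814074993133545)
[[370.8, -291.5, 114.0], [471.5, -301.9, 114.0], [465.2, -377.9, 114.0], [364.6, -366.8, 114.0]]
c [[ 417.80912912 -334.52405172  114.        ]]
101.18611570646046 76.24628266569866
hole ((387.0, 198.0), (10.0, 14.0), 90.0) [ 417.58813981 -337.39346843  114.        ] 40.473039875912946 29.100275386194756
hole ((375.0, 186.5), (9.0, 2.0), 90.0) [ 451.64511308 -304.03569335  114.        ] 5.794486673894887 26.321131810582855
lid [[493.7, -163.8, 114.0], [479.0, -308.3, 114.0], [366.5, -294.7, 114.0], [381.1, -149.3, 114.0]]
tabs z~154 [[411.3, -189.4, 154.0], [404.6, -255.9, 154.0], [453.7, -194.2, 154.0], [447.0, -260.9, 154.0]]
hinge [ 494.2 -144.1  125. ] post top? [ 410.6 -136.   165. ]
plug [[486.4, 153.9, 80.0], [473.2, 123.3, 80.0], [457.0, 135.9, 80.0], [470.8, 165.7, 80.0]] [471.83160371 144.69188107  80.        ] [np.float64(33.3), np.float64(20.5), np.float64(32.9), np.float64(19.5)]
proj side of plug top [248.38206449 248.68421294] seen approx (247.56, 249.56)
[[255 255 255 255 255 255 255 255]
 [255 255 255 255 255 255 255 255]
 [255 255 255 255 255 255 255 255]
 [252 254 254 242 254 255 255 255]
 [177 181 211 208 237 241 243 251]
 [140 124 125 128 134 134 135 142]
 [255 254 254 238 200 175 142 125]
 [255 255 255 255 255 255 236 147]]
```

Request:
drive_tool(
  motion=[8.5, 1.0, 5.0, 1.5, 0, 0, 0.07, 8.5, 1.3, 6.2, 1.5, 0, 0, 0.08, 8.5, 2, 6.2, 1.0, 0, 0, 0.08, 8.5, 2, 6.2, 0, 0, 0, 0.08, 8.5, 2, 6.2, 0, 0, 0, 0.08],
  newtons=60,
)

```text
time: 0.92
tcp_pos: [352.7, -271.7, 269.4]
orientation: [-2.861, -1.293, -0.001]
wrist_force: [0.7, 0.1, -0.1]
grip_width: 0.995
```

Request:
drive_tool(
  motion=[8.5, 2, 6.2, 0, 0, 0, 0.08, 8.5, 2, 6.2, 0, 0, 0, 0.08, 8.5, 2, 6.2, 0, 0, 0, 0.08, 8.5, 2, 6.2, 0, 0, 0, 0.08, 8.5, 2, 6.2, -1, 0, 0, 0.0],
)

```text
time: 1.55
tcp_pos: [447.3, 25.9, 262.4]
orientation: [2.608, 1.743, 0.01]
wrist_force: [1.5, -0.1, -0.1]
grip_width: 0.998
```

Request:
drive_tool(
  motion=[8.5, 1, 5, -3, 0, 0, -0.03, 8.5, 1, 5, -3, 0, 0, 0, 8.5, 0.5, 2.0, -4, 0, 0, 0, 8.5, 0, 0.2, -3, 0, 0, 0, 8.5, 0, 0, 0, 0, 0, 0],
)

```text
time: 2.17
tcp_pos: [472.2, 156.7, 129.8]
orientation: [2.625, 1.713, 0.014]
wrist_force: [0.2, 0.2, -0.2]
grip_width: 0.995
```

```bash
python3 - <<'E'
from h import *
a=cam("top")["img"];b=cam("side")["img"]
z=lambda i,u,v,w,h,k:cv2.resize(i[v:v+h,u:u+w],(w*k,h*k),interpolation=cv2.INTER_CUBIC)
o=np.zeros((420,800,3),np.uint8)
o[:420,:400]=z(a,180,140,100,100,5)[:420,:400]
o[:400,400:]=z(b,210,190,80,80,5)
cv2.imwrite("pics/c2.png",o); s=env.get_state();print(s["tcp_pos"],s["orientation"])
E
```

```text
[474.55744533 156.52623425 133.25474744] [2.62410766 1.71019161 0.02336985]
```

View pics/c2.png

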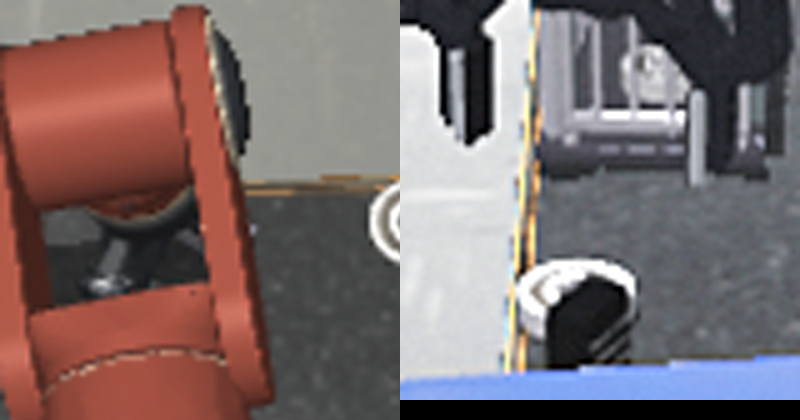

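Request:
drive_tool(
  motion=[8.5, -0.25, -1.2, 0, 0, 0, 0, 8.5, 0, 0, 0, 0, 0, 0, 8.5, 0, 0, -2, 0, 0, 0, 8.5, 0, 0, -1, 0, 0, 0, 8.5, 0, 0, 0, 0, 0, 0],
)

```text
time: 2.9
tcp_pos: [476.5, 142.2, 110.0]
orientation: [2.623, 1.702, 0.042]
wrist_force: [0.0, 0.3, -0.2]
grip_width: 0.993
```

```bash
python3 - <<'E'
from h import *
for i in range(2): s=env.get_state();print(s["tcp_pos"],s["orientation"],s["dq"].round(3)); cam("top")
E
```

```text
[476.45639213 142.18087163 110.04320756] [2.62274673 1.70177248 0.04167472] [-0.001 -0.012 -0.01   0.003  0.004 -0.001]
[476.77931611 142.28531824 110.5353476 ] [2.6222055  1.70180393 0.04284636] [ 0.005 -0.003 -0.01   0.002 -0.001 -0.   ]
```

```bash
cat >> h.py <<'E'
from scipy.spatial.transform import Rotation as Ro
def need(x,y,z,jaw):
    s=env.get_state(); a=np.radians((jaw+90)/2)
    T=Ro.from_rotvec(np.pi*np.array([np.cos(a),np.sin(a),0])); d=(T*Ro.from_rotvec(s["orientation"]).inv()).as_rotvec()
    print("t",round(s["time"],2),"pos",s["tcp_pos"].round(1),"shift cm",((np.array([x,y,z])-s["tcp_pos"])/10).round(2),"turn",d.round(3),"F",s["wrist_force"].round(1),"g",round(s["grip_width"]*85.4,1))
E
python3 -c "
from h import *
need(472,144.7,46,-24.2)"
```

```text
t 3.0 pos [476.9 142.4 110.8] shift cm [-0.49  0.23 -6.48] turn [-0.002  0.032 -0.003] F [-0.2  0.6  0.1] g 84.9
```

Request:
drive_tool(
  motion=[8.5, -0.5, 0.2, 0, 0, 0.032, 0, 8.5, 0, 0, -2, 0, 0, 0, 8.5, 0, 0, -2, 0, 0, 0, 8.5, 0, 0, -1.5, 0, 0, 0, 8.5, 0, 0, 0, 0, 0, 0],
)

```text
time: 3.62
tcp_pos: [471.4, 144.8, 52.5]
orientation: [-2.632, -1.709, 0.001]
wrist_force: [0.5, -1.1, 0.7]
grip_width: 0.996
```

```bash
python3 -c "
from h import *
need(472,144.7,46,-24.2)"
```

```text
t 3.62 pos [471.4 144.8  52.5] shift cm [ 0.06 -0.01 -0.65] turn [-0.002 -0.002 -0.004] F [ 0.5 -1.1  0.7] g 85.1
```

Request:
drive_tool(
  motion=[8.5, 0, 0, -0.6, 0, 0, 0, 5, 0, 0, 0, 0, 0, 0, 3, 0, 0, 0, 0, 0, 0, 1, 0, 0, 0, 0, 0, 0, 1, 0, 0, 0, 0, 0, 0],
  newtons=60,
)

```text
time: 4.25
tcp_pos: [473.0, 145.1, 48.0]
orientation: [-2.633, -1.71, -0.004]
wrist_force: [-0.3, 0.4, -1.6]
grip_width: 0.226
```

Request:
drive_tool(
  motion=[1, 0, 0, 0, 0, 0, 0, 1, 0, 0, 0, 0, 0, 0, 1, 0, 0, 2, 0, 0, 0, 1, 0, 0, 3, 0, 0, 0, 1, 0, 0, 0, 0, 0, 0],
)

```text
time: 4.88
tcp_pos: [471.3, 144.8, 97.3]
orientation: [-2.632, -1.709, 0.001]
wrist_force: [0.5, 0.2, -1.6]
grip_width: 0.223
```

```bash
python3 - <<'E'
from h import *
need(472,144.7,46,-24.2)
b=cam("side")["img"]
cv2.imwrite("pics/c3.png",cv2.resize(b[170:280,200:320],(600,550),interpolation=cv2.INTER_CUBIC))
E
```

```text
t 4.88 pos [471.3 144.8  97.3] shift cm [ 0.07 -0.01 -5.13] turn [-0.002 -0.002 -0.004] F [ 0.5  0.2 -1.6] g 19.1
```

View pics/c3.png

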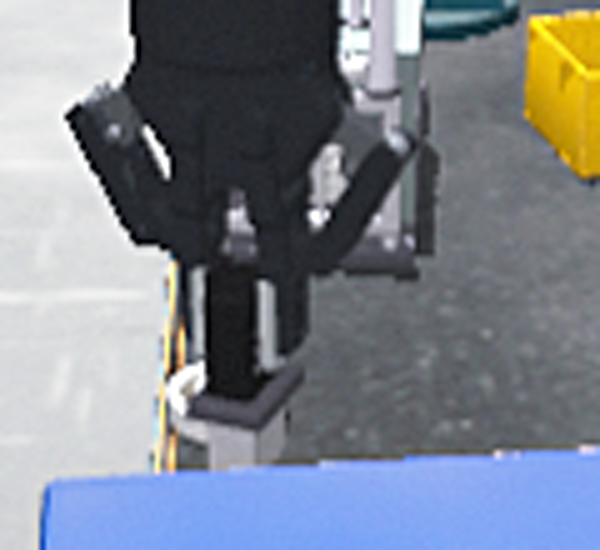

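Request:
drive_tool(
  motion=[1, -0.3, -2, 5, 0, 0, 0.04, 1, -0.6, -4, 5, 0, 0, 0.04, 1, -0.6, -5, 4, 0, 0, 0.04, 1, -0.6, -5, 1, 0, 0, 0.04, 1, -0.6, -5, 0, 0, 0, 0.04],
)

```text
time: 5.55
tcp_pos: [436.6, -68.0, 238.2]
orientation: [-2.429, -1.976, 0.03]
wrist_force: [0.2, -0.3, -2.5]
grip_width: 0.225
```

Request:
drive_tool(
  motion=[1, -0.6, -5, 0, 0, 0, 0.04, 1, -0.6, -5, 0, 0, 0, 0.04, 1, -0.6, -5, 0, 0, 0, 0.04, 1, -0.5, -5, 0, 0, 0, 0, 1, -0.3, -2, 0, 0, 0, 0],
)

```text
time: 6.18
tcp_pos: [405.4, -294.8, 227.7]
orientation: [-2.296, -2.112, 0.033]
wrist_force: [-0.2, 0.5, -1.6]
grip_width: 0.224
```

```bash
python3 -c "
from h import *
need(417.6,-336.8,190,-5.8)"
```

```text
t 6.17 pos [ 405.4 -294.8  227.7] shift cm [ 1.22 -4.2  -3.77] turn [-0.002 -0.031 -0.018] F [-0.2  0.5 -1.6] g 19.1
```

Request:
drive_tool(
  motion=[1, 0.6, -2.2, 0, 0, -0.03, -0.018, 1, 0.6, -2, 0, 0, 0, 0, 1, 0, 0, -2, 0, 0, 0, 1, 0, 0, 0, 0, 0, 0, 1, 0, 0, 0, 0, 0, 0],
)

```text
time: 6.8
tcp_pos: [415.5, -334.0, 198.2]
orientation: [-2.32, -2.095, -0.005]
wrist_force: [0.9, -0.6, -1.4]
grip_width: 0.224
```

```bash
python3 - <<'E'
from h import *
need(417.6,-336.8,180,-5.8)
a=cam("top")["img"];b=cam("side")["img"]
o=np.zeros((500,800,3),np.uint8)
o[:400,:400]=cv2.resize(a[160:240,340:420],(400,400),interpolation=cv2.INTER_CUBIC)
o[:500,400:]=cv2.resize(b[110:210,220:300],(400,500),interpolation=cv2.INTER_CUBIC)
cv2.imwrite("pics/c4.png",o)
need(417.6,-336.8,180,-5.8)
E
```

```text
t 6.8 pos [ 415.5 -334.   198.2] shift cm [ 0.21 -0.28 -1.82] turn [-0.014 -0.008  0.001] F [ 0.9 -0.6 -1.4] g 19.2
t 6.9 pos [ 415.4 -334.1  198.4] shift cm [ 0.22 -0.27 -1.84] turn [-0.013 -0.008  0.001] F [ 0.   0.  -1.8] g 19.1
```

View pics/c4.png

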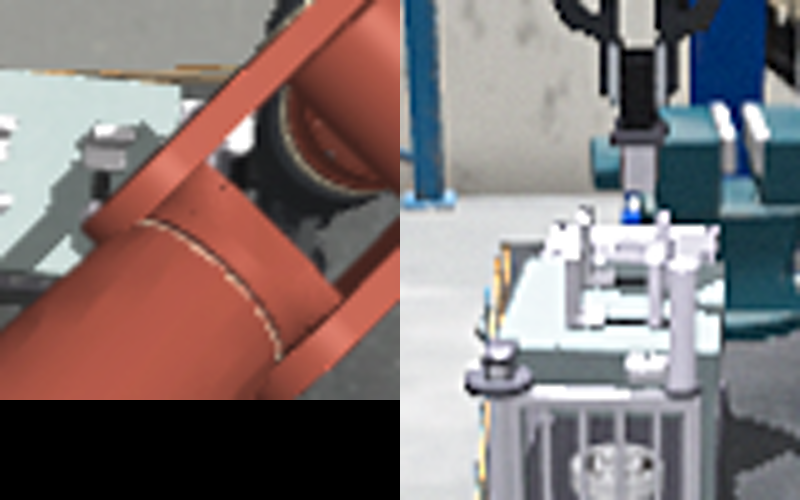

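Request:
drive_tool(
  motion=[1, 0.22, -0.28, 0, -0.013, -0.008, 0, 1, 0, 0, -1.5, 0, 0, 0, 1, 0, 0, -1, 0, 0, 0, 1, 0, 0, -0.4, 0, 0, 0, 1, 0, 0, 0, 0, 0, 0],
)

```text
time: 7.52
tcp_pos: [417.9, -336.4, 167.9]
orientation: [2.33, 2.105, 0.0]
wrist_force: [-0.4, 0.1, -1.5]
grip_width: 0.222
```

```bash
python3 - <<'E'
from h import *
need(417.6,-336.8,163,-5.8)
s=cam("side");p=env.get_state()["tcp_pos"]
print(proj(s,p+[0,0,25]),proj(s,p))
for r in range(124,140): print(r,s["img"][r,258:280].max(1))
E
```

```text
t 7.53 pos [ 417.9 -336.4  167.9] shift cm [-0.03 -0.04 -0.49] turn [ 0.001  0.001 -0.   ] F [-0.4  0.1 -1.5] g 19.0
[266.06549845 132.39206842] [266.09627136 140.72591274]
124 [ 47  46  42  42  94 218 198 195 192 189 197 205 198  28  46  45  49  49
  45  45  46  43]
125 [ 47  47  49  34  90 212 197 191 193 191 194 207 197  26  43  44  45  46
  46  45  47  41]
126 [ 42  43  46  38  91 215 199 192 193 194 193 207 201  29  41  47  43  42
  34  31  31  36]
127 [ 20  40  46  34  54 151 203 197 192 194 196 194 116  34  41  44  34  70
 173 157  79  89]
128 [143  31  51 101  83  79 213 208 209 209 212 194   4  64  66  35  68 182
 223 204 100 105]
129 [195  24  66 155 157  45 139 134 134 138 139 123  74 157  85  30  92 224
 213 204  91 103]
130 [188  19  68 169 183   7  10  16  13   9  14  22 106 194  85  27  86 207
 200 186  94 107]
131 [193  15  63 168 181  14  41  43  43  40  35  33 108 191  85  28  75 182
 169 162 137 138]
132 [190  21  63 165 182   9  36  41  39  42  37  32 106 189  82  28  74 178
 165 159 162 162]
133 [185  16  59 168 180  10  24  29  28  27  23  27 103 188  86  25  80 192
 176 171 167 166]
134 [188  15  59 167 179   8  26  27  27  30  23  27 103 190  81  19  85 201
 187 178 179 176]
135 [189  17  68 178 180   9  25  28  31  28  26  33 109 190  86  23  81 210
 194 188 185 187]
136 [190  21  67 173 182  12  25  30  29  30  25  35 109 189  86  28  87 208
 195 191 189 192]
137 [153  16  60 165 182   8  25  29  30  30  25  27 102 189  86  23  78 197
 191 187 187 186]
138 [131 126  49 162 182   6  25  31  29  31  22  28 106 192  84  36  83 139
 131 130 130 132]
139 [127 181 136 152 184  11  28  28  30  31  26  32 106 190  81  60  76  72
  67  67  66  69]
```

Request:
drive_tool(
  motion=[1, 0, 0, -0.4, 0, 0, 0, 1, 0, 0, -0.4, 0, 0, 0, 1, 0, 0, -0.3, 0, 0, 0, 1, 0, 0, 0, 0, 0, 0, 1, 0, 0, 0, 0, 0, 0],
)

```text
time: 8.2
tcp_pos: [418.4, -337.1, 157.3]
orientation: [2.328, 2.104, 0.001]
wrist_force: [0.2, 0.5, -1.9]
grip_width: 0.225
```

```bash
python3 -c "
from h import *
need(417.6,-336.8,132,-5.8)"
```

```text
t 8.2 pos [ 418.4 -337.1  157.3] shift cm [-0.08  0.03 -2.53] turn [ 0.002  0.003 -0.   ] F [ 0.2  0.5 -1.9] g 19.2
```

Request:
drive_tool(
  motion=[1, 0, 0, -0.5, 0, 0, 0, 1, 0, 0, -0.5, 0, 0, 0, 1, 0, 0, -0.4, 0, 0, 0, 1, 0, 0, 0, 0, 0, 0, 1, 0, 0, 0, 0, 0, 0],
)

```text
time: 8.82
tcp_pos: [418.4, -337.1, 142.4]
orientation: [2.328, 2.104, 0.0]
wrist_force: [-0.3, 0.5, -1.0]
grip_width: 0.223
```

```bash
python3 -c "
from h import *
need(417.6,-336.8,133,-5.8)"
```

```text
t 8.82 pos [ 418.4 -337.1  142.4] shift cm [-0.08  0.03 -0.94] turn [ 0.003  0.003 -0.   ] F [-0.3  0.5 -1. ] g 19.1
```

Request:
drive_tool(
  motion=[1, 0, 0, -0.4, 0, 0, 0, 1, 0, 0, -0.3, 0, 0, 0, 1, 0, 0, -0.2, 0, 0, 0, 1, 0, 0, -0.2, 0, 0, 0, 1, 0, 0, -0.2, 0, 0, 0],
)

```text
time: 9.45
tcp_pos: [418.9, -337.5, 133.9]
orientation: [2.328, 2.104, -0.0]
wrist_force: [-4.5, 4.0, 8.7]
grip_width: 0.226
```

```bash
python3 -c "
from h import *
need(417.6,-336.8,133,-5.8)"
```

```text
t 9.45 pos [ 418.9 -337.5  133.9] shift cm [-0.13  0.07 -0.09] turn [ 0.003  0.002 -0.   ] F [-4.5  4.   8.7] g 19.3
```

Request:
drive_tool(
  motion=[1, -0.05, 0.04, -0.2, 0, 0, 0, 1, 0, 0, -0.2, 0, 0, 0, 1, 0, 0, 0, 0, 0, 0, 3, 0, 0, 0, 0, 0, 0, 5, 0, 0, 0, 0, 0, 0],
)

```text
time: 10.07
tcp_pos: [419.4, -337.9, 134.5]
orientation: [2.326, 2.102, -0.0]
wrist_force: [0.2, -0.5, 0.5]
grip_width: 0.548
```

Request:
drive_tool(
  motion=[8.5, 0, 0, 1, 0, 0, 0, 8.5, 0, 0, 3, 0, 0, 0, 8.5, 0, 0, 3, 0, 0, 0, 8.5, 0.6, 6.0, 0, 0, 0, 0, 8.5, 0, 0, 0, 0, 0, 0],
)

```text
time: 10.7
tcp_pos: [425.8, -277.1, 209.1]
orientation: [2.326, 2.099, 0.001]
wrist_force: [-1.1, -0.3, -0.5]
grip_width: 0.993
```

```bash
python3 - <<'E'
from h import *
need(425.8,-258.4,205,-5.8)
a=cam("top")["img"];b=cam("side")["img"]
o=np.zeros((500,800,3),np.uint8)
o[:400,:400]=cv2.resize(a[160:240,340:420],(400,400),interpolation=cv2.INTER_CUBIC)
o[:500,400:]=cv2.resize(b[110:210,220:300],(400,500),interpolation=cv2.INTER_CUBIC)
cv2.imwrite("pics/c5.png",o)
E
```

```text
t 10.7 pos [ 425.8 -277.1  209.1] shift cm [ 0.    1.87 -0.41] turn [0.005 0.006 0.001] F [-1.1 -0.3 -0.5] g 84.8
```

View pics/c5.png

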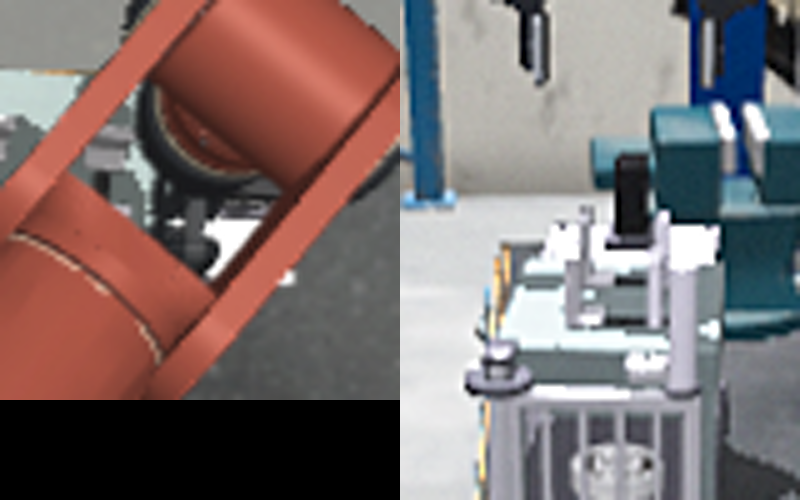

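Request:
drive_tool(
  motion=[8.5, 0.6, 1.85, 0, 0.005, 0.006, 0, 8.5, 0, 0, -2, 0, 0, 0, 8.5, 0, 0, -2, 0, 0, 0, 8.5, 0, 0, 0, 0, 0, 0, 8.5, 0, 0, 0, 0, 0, 0],
  newtons=30,
)

```text
time: 11.42
tcp_pos: [431.3, -261.2, 165.4]
orientation: [-2.336, -2.098, 0.003]
wrist_force: [-0.2, -0.3, -0.6]
grip_width: 0.993
```

```bash
python3 -c "
from h import *
need(431.8,-259,122,-5.8)
s=cam('side');print(proj(s,[417.5,-337,166]))"
```

```text
t 11.43 pos [ 431.3 -261.2  165.4] shift cm [ 0.05  0.22 -4.34] turn [ 0.    -0.003  0.006] F [-0.2 -0.3 -0.6] g 84.8
[266.26535543 141.4118634 ]
```

Request:
drive_tool(
  motion=[8.5, 0.05, 0.2, -1.5, 0, 0, 0, 8.5, 0, 0, -1.5, 0, 0, 0, 8.5, 0, 0, -1.2, 0, 0, 0, 8.5, 0, 0, 0, 0, 0, 0, 7, 0, 0, 0, 0, 0, 0],
)

```text
time: 12.1
tcp_pos: [431.7, -259.2, 120.7]
orientation: [-2.337, -2.098, 0.003]
wrist_force: [-0.4, -0.6, -0.6]
grip_width: 0.828
```

```bash
python3 -c "
from h import *
need(431.8,-259,122,-5.8)"
```

```text
t 12.1 pos [ 431.7 -259.2  120.7] shift cm [0.01 0.02 0.13] turn [ 0.001 -0.003  0.006] F [-0.4 -0.6 -0.6] g 70.7
```

Request:
drive_tool(
  motion=[5.5, 0, 0, 0, 0, 0, 0, 4.5, 0, 0, 0, 0, 0, 0, 3.8, 0, 0, 0, 0, 0, 0, 3.5, 0, 0, 0, 0, 0, 0, 3.5, 0, 0, 0, 0, 0, 0],
  newtons=30,
)

```text
time: 12.72
tcp_pos: [433.0, -259.6, 122.4]
orientation: [2.337, 2.098, -0.002]
wrist_force: [1.7, 0.0, -1.9]
grip_width: 0.459
```

Request:
drive_tool(
  motion=[3, 0, 0, 0, 0, 0, 0, 3, 0, 0, 0, 0, 0, 0, 3, 0, 0, 0, 0, 0, 0, 3, 0, 0, 0, 0, 0, 0, 3, 0, 0, 0, 0, 0, 0],
)

```text
time: 13.35
tcp_pos: [432.9, -259.6, 122.4]
orientation: [2.337, 2.097, -0.002]
wrist_force: [3.4, -0.5, -1.6]
grip_width: 0.454
```

```bash
python3 -c "
from h import *
need(431.8,-259,122,-5.8)"
```

```text
t 13.35 pos [ 432.9 -259.6  122.4] shift cm [-0.11  0.06 -0.04] turn [ 0.002 -0.     0.007] F [ 3.4 -0.5 -1.6] g 38.8
```

Request:
drive_tool(
  motion=[5, 0, 0, 0, 0, 0, 0, 8, 0, 0, 0, 0, 0, 0, 8.5, 0, 0, 2, 0, 0, 0, 8.5, 0, 0, 3, 0, 0, 0, 8.5, 0, 0, 0, 0, 0, 0],
)

```text
time: 13.98
tcp_pos: [433.9, -260.1, 174.7]
orientation: [2.334, 2.095, 0.001]
wrist_force: [-0.5, -0.3, 0.2]
grip_width: 0.998
```

Request:
drive_tool(
  motion=[8.5, 0.3, 3.4, 0, 0, 0, 0, 8.5, 0.3, 3, 0, 0, 0, 0, 8.5, 0, 0, 0, 0, 0, 0, 8.5, 0, 0, 0, 0, 0, 0, 8.5, 0, 0, 0, 0, 0, 0],
)

```text
time: 14.6
tcp_pos: [438.8, -195.5, 171.2]
orientation: [2.338, 2.094, -0.0]
wrist_force: [0.3, -0.9, 0.5]
grip_width: 0.994
```

```bash
python3 -c "
from h import *
need(438.9,-191.9,122,-5.8)
a=cam('top')['img'];b=cam('side')['img']
o=np.zeros((500,800,3),np.uint8)
o[:400,:400]=cv2.resize(a[160:240,300:380],(400,400),interpolation=cv2.INTER_CUBIC)
o[:500,400:]=cv2.resize(b[110:210,220:300],(400,500),interpolation=cv2.INTER_CUBIC)
cv2.imwrite('pics/c6.png',o)"
```

```text
t 14.6 pos [ 438.8 -195.5  171.2] shift cm [ 0.01  0.36 -4.92] turn [0.002 0.002 0.009] F [ 0.3 -0.9  0.5] g 84.8
```

View pics/c6.png

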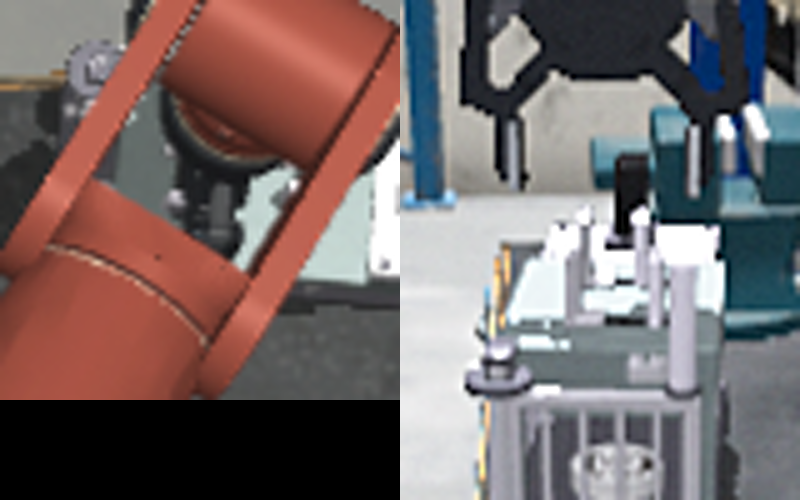

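Request:
drive_tool(
  motion=[8.5, 0, 0.3, -1.8, 0, 0, 0, 8.5, 0, 0, -1.7, 0, 0, 0, 8.5, 0, 0, -1.2, 0, 0, 0, 8.5, 0, 0, 0, 0, 0, 0, 7.5, 0, 0, 0, 0, 0, 0],
)

```text
time: 15.32
tcp_pos: [437.7, -192.5, 119.4]
orientation: [2.341, 2.094, -0.002]
wrist_force: [0.9, 0.3, 1.2]
grip_width: 0.879
```

```bash
python3 -c "
from h import *
need(438.9,-191.9,122,-5.8)"
```

```text
t 15.32 pos [ 437.7 -192.5  119.4] shift cm [0.12 0.06 0.26] turn [ 0.001 -0.001  0.01 ] F [0.9 0.3 1.2] g 75.1
```

Request:
drive_tool(
  motion=[5.5, 0.1, 0, 0.2, 0, 0, 0, 4.5, 0, 0, 0, 0, 0, 0, 3.8, 0, 0, 0, 0, 0, 0, 3, 0, 0, 0, 0, 0, 0, 3, 0, 0, 0, 0, 0, 0],
)

```text
time: 15.95
tcp_pos: [440.4, -192.9, 123.4]
orientation: [2.338, 2.093, 0.0]
wrist_force: [2.1, -1.2, -3.2]
grip_width: 0.454
```

Request:
drive_tool(
  motion=[3, 0, 0, 0, 0, 0, 0, 3, 0, 0, 0, 0, 0, 0, 3, 0, 0, 0, 0, 0, 0, 3, 0, 0, 0, 0, 0, 0, 3, 0, 0, 0, 0, 0, 0],
)

```text
time: 16.58
tcp_pos: [440.4, -192.9, 123.4]
orientation: [2.338, 2.093, 0.0]
wrist_force: [3.6, -1.8, -2.4]
grip_width: 0.458
```

```bash
python3 - <<'E'
from h import *
need(438.9,-191.9,122,-5.8)
c=cam('top');s=cam('side')
T=lambda u,v:(u/4+302-.375,v/4+162-.375)
print("post",tri(c,T(66,150),s,(276.5,162.4)))
o,d=ray(s,276.5,162.4); print("side ray at z165",onz(s,276.5,162.4,165))
o=cv2.imread("pics/a.png")[158:228,300:340]; p=cv2.resize(o,None,fx=8,fy=8,interpolation=cv2.INTER_CUBIC); cv2.imwrite("pics/c7.png",p)
E
```

```text
t 16.57 pos [ 440.4 -192.9  123.4] shift cm [-0.15  0.1  -0.14] turn [0.003 0.003 0.01 ] F [ 3.6 -1.8 -2.4] g 39.1
post (array([ 405.29017758, -133.92165134,  165.73344714]), np.float64(10.50708615143937))
side ray at z165 [ 400.11961427 -133.34975016  165.        ]
```

View pics/c7.png

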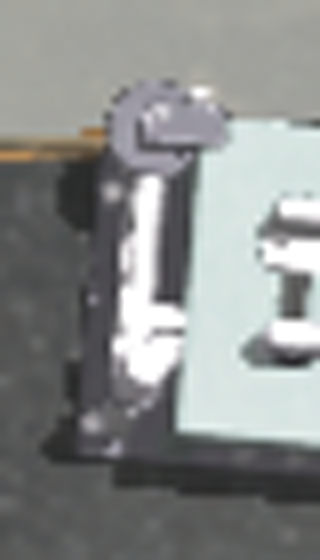

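Request:
drive_tool(
  motion=[5, 0, 0, 0, 0, 0, 0, 8, 0, 0, 0, 0, 0, 0, 8.5, 0, 0, 3, 0, 0, 0, 8.5, 0, 0, 3, 0, 0, 0, 8.5, 0, 0, 0, 0, 0, 0],
)

```text
time: 17.3
tcp_pos: [441.5, -193.4, 186.7]
orientation: [2.335, 2.089, 0.004]
wrist_force: [-0.1, -0.6, -0.3]
grip_width: 0.995
```

Request:
drive_tool(
  motion=[8.5, -2, 3, 0, 0, 0, 0, 8.5, -2, 2.7, 0, 0, 0, 0, 8.5, 0, 0, 0, 0, 0, 0, 8.5, 0, 0, 0, 0, 0, 0, 8.5, 0, 0, 0, 0, 0, 0],
)

```text
time: 17.92
tcp_pos: [400.2, -135.6, 183.4]
orientation: [2.338, 2.089, 0.003]
wrist_force: [-0.1, -0.8, -0.1]
grip_width: 0.996
```

```bash
python3 - <<'E'
from h import *
need(400,-135.5,128,-5.8)
b=cam('side')['img'];a=cam('top');s=cam('side')
print(onz(a,318.3-.4,201.3-.4,165), tri(a,(317.9,200.9),s,(276.5,162.4)))
cv2.imwrite('pics/c8.png',cv2.resize(b[110:210,220:310],(540,600),interpolation=cv2.INTER_CUBIC))
E
```

```text
t 17.93 pos [ 400.2 -135.6  183.4] shift cm [-0.02  0.01 -5.54] turn [0.003 0.005 0.011] F [-0.1 -0.8 -0.1] g 85.1
[ 405.69141795 -133.86514831  165.        ] (array([ 402.85882766, -133.50038219,  165.4241473 ]), np.float64(5.542852800297459))
```

View pics/c8.png

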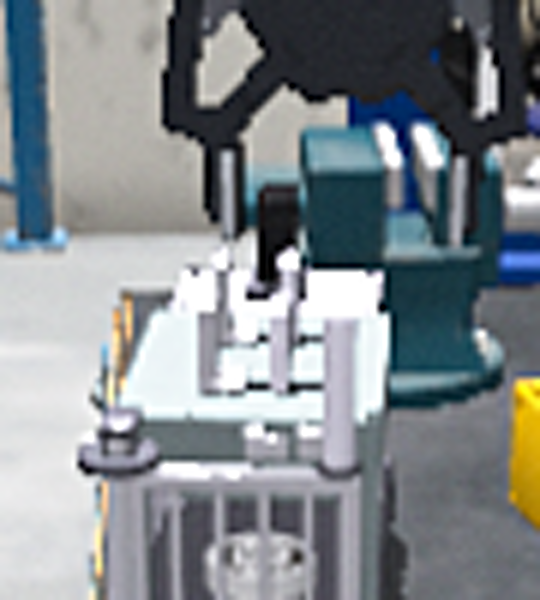

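Request:
drive_tool(
  motion=[8.5, 0, 0.1, -2, 0, 0, 0, 8.5, 0, 0, -2, 0, 0, 0, 8.5, 0, 0, -1.2, 0, 0, 0, 6, 0, 0, 0, 0, 0, 0, 4, 0, 0, 0, 0, 0, 0],
  newtons=60,
)

```text
time: 18.7
tcp_pos: [401.7, -136.2, 131.6]
orientation: [2.338, 2.086, 0.004]
wrist_force: [0.7, 0.3, -0.5]
grip_width: 0.597
```

Request:
drive_tool(
  motion=[2, 0, 0, 0, 0, 0, 0, 0.5, 0, 0, 0, 0, 0, 0, 0.5, 0, 0, 0, 0, 0, 0, 0.5, 0, 0, 0, 0, 0, 0, 0.5, 0, 0, 0, 0, 0, 0],
)

```text
time: 19.32
tcp_pos: [401.2, -136.4, 133.1]
orientation: [2.338, 2.087, 0.001]
wrist_force: [-0.7, 1.2, -0.4]
grip_width: 0.143
```

```bash
python3 - <<'E'
from h import *
need(400,-135.5,128,-5.8)
E
```

```text
t 19.32 pos [ 401.2 -136.4  133.1] shift cm [-0.12  0.09 -0.51] turn [0.005 0.005 0.012] F [-0.7  1.2 -0.4] g 12.2
```

```bash
cat >> h.py <<'E'
H=np.array([495.7,-146.]);ex=np.array([.9949,-.101]);ey=np.array([.101,.9949])
def arc(th1,n=5):
    s=env.get_state(); v=s["tcp_pos"][:2]-H; th=np.arctan2(v@ey,-v@ex); print("t",round(s["time"],2),"theta",th.round(3),"r",np.linalg.norm(v).round(1),"z",s["tcp_pos"][2].round(1),"F",s["wrist_force"].round(1),"g",round(s["grip_width"]*85.4,1),"ori",s["orientation"].round(3))
    P=[s["tcp_pos"][:2]]+[H+95*(-np.cos(t)*ex+np.sin(t)*ey) for t in np.linspace(th,th1,n+1)[1:]]
    print((np.diff(P,axis=0)/10).round(2).tolist())
E
python3 -c "
from h import *
arc(0.5)"
```

```text
t 19.32 theta -0.0 r 95.0 z 133.1 F [-0.7  1.2 -0.4] g 12.2 ori [2.338e+00 2.087e+00 1.000e-03]
[[0.14, 0.94], [0.24, 0.92], [0.33, 0.89], [0.41, 0.86], [0.5, 0.81]]
```

Request:
drive_tool(
  motion=[0.5, 0.14, 0.94, 0, 0, 0, -0.05, 0.5, 0.24, 0.92, 0, 0, 0, -0.05, 0.5, 0.33, 0.89, 0, 0, 0, -0.05, 0.5, 0.4, 0.86, 0, 0, 0, -0.05, 0.5, 0.5, 0.8, 0, 0, 0, -0.05],
)

```text
time: 19.95
tcp_pos: [415.8, -93.4, 133.1]
orientation: [2.592, 1.762, -0.01]
wrist_force: [-1.7, 1.5, 0.7]
grip_width: 0.144
```

```bash
python3 -c "
from h import *
arc(0.95)"
```

```text
t 19.95 theta 0.481 r 95.6 z 133.1 F [-1.7  1.5  0.7] g 12.3 ori [ 2.592  1.762 -0.01 ]
[[0.57, 0.69], [0.59, 0.67], [0.65, 0.61], [0.7, 0.55], [0.75, 0.48]]
```

Request:
drive_tool(
  motion=[0.5, 0.57, 0.7, 0, 0, 0, -0.05, 0.5, 0.6, 0.68, 0, 0, 0, -0.05, 0.5, 0.65, 0.62, 0, 0, 0, -0.05, 0.5, 0.7, 0.55, 0, 0, 0, -0.05, 0.5, 0.75, 0.5, 0, 0, 0, -0.05],
)

```text
time: 20.58
tcp_pos: [446.4, -62.8, 133.0]
orientation: [2.804, 1.41, -0.024]
wrist_force: [0.2, 2.2, 0.9]
grip_width: 0.142
```

```bash
python3 -c "
from h import *
arc(1.4)"
```

```text
t 20.57 theta 0.935 r 96.7 z 133.0 F [0.2 2.2 0.9] g 12.1 ori [ 2.804  1.41  -0.024]
[[0.87, 0.26], [0.82, 0.34], [0.84, 0.26], [0.86, 0.18], [0.88, 0.1]]
```

Request:
drive_tool(
  motion=[0.5, 0.82, 0.38, 0, 0, 0, -0.05, 0.5, 0.83, 0.34, 0, 0, 0, -0.05, 0.5, 0.85, 0.26, 0, 0, 0, -0.05, 0.5, 0.87, 0.18, 0, 0, 0, -0.05, 0.5, 0.88, 0.1, 0, 0, 0, -0.05],
)

```text
time: 21.2
tcp_pos: [488.1, -48.6, 133.0]
orientation: [-2.962, -1.032, 0.031]
wrist_force: [-1.1, 0.5, -0.9]
grip_width: 0.145
```

```bash
python3 -c "
from h import *
arc(1.48,2)"
```

```text
t 21.2 theta 1.392 r 97.7 z 133.0 F [-1.1  0.5 -0.9] g 12.4 ori [-2.962 -1.032  0.031]
[[0.44, -0.24], [0.42, 0.0]]
```

```bash
python3 - <<'E'
from h import *
import h
from scipy.optimize import least_squares as ls
p=np.array([(401.2,-136.4),(415.8,-93.4),(446.4,-62.8),(488.1,-48.6)])
r=ls(lambda q:np.linalg.norm(p-q,axis=1)-95,[495,-145]);print(r.x,r.fun)
h.H=r.x; v=p[0]-r.x; print("theta at shut",np.arctan2(v@ey,-v@ex)); arc(1.5,2)
a=cam('top')['img'];b=cam('side')['img']
o=np.zeros((500,800,3),np.uint8)
o[:500,:400]=cv2.resize(a[150:250,270:350],(400,500),interpolation=cv2.INTER_CUBIC)
o[:500,400:]=cv2.resize(b[130:230,220:300],(400,500),interpolation=cv2.INTER_CUBIC)
cv2.imwrite('pics/c9.png',o)
E
```

```text
[ 496.21376695 -143.50439022] [ 0.27900226 -0.25389805 -0.16008235  0.25059841]
theta at shut -0.02653780165512313
t 21.2 theta 1.384 r 95.2 z 133.0 F [-1.1  0.5 -0.9] g 12.4 ori [-2.962 -1.032  0.031]
[[0.55, 0.01], [0.55, -0.0]]
```

View pics/c9.png

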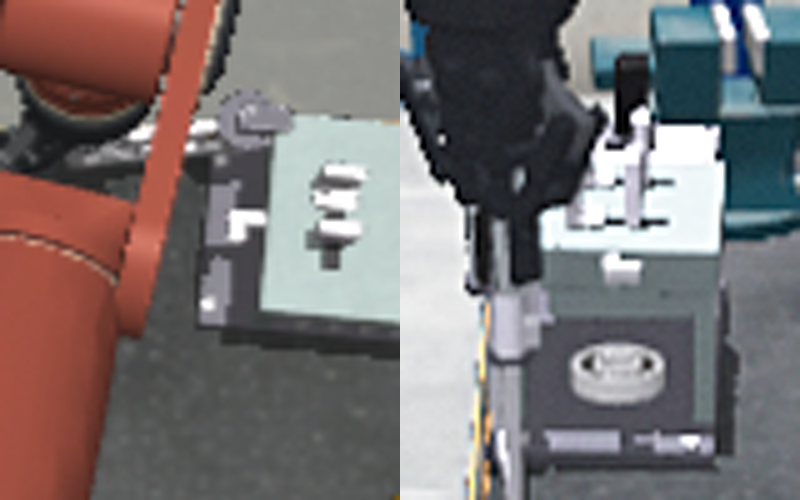

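Request:
drive_tool(
  motion=[0.5, 0.55, 0, 0, 0, 0, 0, 0.5, 0.45, 0, 0, 0, 0, 0, 0.5, 0, 0, 0, 0, 0, 0, 0.5, 0, 0, 0, 0, 0, 0, 0.5, 0, 0, 0, 0, 0, 0],
)

```text
time: 21.92
tcp_pos: [498.3, -47.8, 132.9]
orientation: [-2.958, -1.039, 0.029]
wrist_force: [-2.0, 1.6, 0.2]
grip_width: 0.142
```

```bash
python3 - <<'E'
from h import *
import h
h.H=np.array([496.2,-143.5]); arc(1.5,1); cam('top');cam('top');cam('top');arc(1.5,1)
E
```

```text
t 21.93 theta 1.492 r 95.7 z 132.9 F [-2.   1.6  0.2] g 12.1 ori [-2.958 -1.039  0.029]
[[0.08, -0.07]]
t 22.07 theta 1.491 r 95.7 z 132.9 F [-1.1  1.6  0.4] g 12.4 ori [-2.958 -1.039  0.029]
[[0.08, -0.08]]
```

```bash
python3 -c "
from h import *
print(env.sign_off())"
```

```text
the job is handed in; nothing more can be done
None
```

I did the job in the order asked and handed it in at about 22 s. The arm is still holding the gate open.

| Step | Last check |
|---|---|
| Plug | It stopped with about 9 N of push at the home height. In the side view its top sits where a fully home plug's would, within about 0.5 pixel. It was still in place in the last picture. |
| Catch beside the socket | Gripper closed to 38.8 mm. The tab shows moved in. |
| Catch beside the gate | Gripper closed to 39.1 mm. The gate then swung free. |
| Gate | Swung past its detent and held at about 1.49 rad, which is steady. The force is about 1–2 N and the grip on the post is 60 N. |

- **Gripper reading:** it read 19.1 mm on the 20 mm plug, so the 38.8 and 39.1 mm readings mean both catches are at their 40 mm squeezed width.
- **Disagreement on the hinge:** the arc I drove put the hinge about 2.5 mm in y from the position I first assumed. I used the fitted position, which leaves about 0.03 rad of doubt in the gate angle.
- **Not checked:** I did not re-measure the loose bearing, tape measure and carton at the end. The arm registered no contact while passing near them.

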